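# Load the blue-capped reagent vials into their wells

## Robot

A 7-joint arm with a two-finger parallel gripper is mounted at the origin on the work surface. World frame = base frame: x ahead of the robot, y to its left, z up, the work surface at z = 0. Lengths are in mm, angles in rad, forces in N, time in s.
With the tool pointing down it reaches from about 425 to 875 mm from the base axis. Payload 4.7 kg.
Tool frame: the origin (TCP) lies between the finger pads; the fingertips stand 8 mm ahead of it and the grasp point (between the pads) lies 11 mm behind it; x points along the fingers, y is the direction in which the jaws open and shut, and the axes are right-handed (so a half turn about x gives the same grasp; the last joint's range is limited). The gripper opens to 87 mm and grips with 3 to 60 N. Pads are 19 mm wide; open, the fingers measure 117 mm over their backs; the gripper's body (75 mm by 190 mm) begins 51 mm behind the grasp point.
Start: joints at [1.303, 0.321, -0.07, 1.45, 0.023, 1.371, -0.057], TCP at [180.735, -624.388, 230.587] pointing down, gripper open.
Joint ranges: [-2.86, 2.86], [-0.3, 2.09], [-1.38, 1.24], [0.06, 2.45], [-1.56, 4.7], [0.09, 2.05], [-2.69, 2.69]. Speed limits (rad/s): [2.57, 2.57, 3.14, 3.14, 3.14, 3.14, 3.14].

## Interface

Orientations are given as a rotation vector (axis times angle).
In Python, from bench import bot gives the robot as it stands. The module is installed in compiled form; this text tells all that it offers.
- The arm moves only by the tool drive_tool, never from a script. Its argument "steps" is text: rows parted by semicolons, each of 7 numbers parted by spaces: the turn, a rotation vector about the world's x, y, z in degrees, then the shift along the world's x, y, z in mm, then the finger opening in mm, from 0 to 87. A call has 1 to 20 rows; each row is the pose to reach, as a shift and turn from the pose commanded when the call began; what a row does not reach only later rows make up. A row lasts 1/12 s, in which the tool goes at most 41.7 mm and 7.16 degrees, less where a joint would pass 70% of its speed; a pose out of reach is approached as far as the arm can. A call with a gripper value outside its range is refused whole. The fingers move at their own pace and stop on an object; "force" is the grip in N (left out, the last holds). Time passes only in rows, so rows that repeat a pose let the fingers close. It gives the time, the measured TCP pose, the force and the opening at its end, in the units of the state.
- bot.state(): the state, without advancing time (a new reading comes with each control period).
- bot.snapshot(name): name is "scene" or "top"; returns a dict with "image" (400x640x3 uint8, red, green, blue), "depth" (400x640 float32, mm along the optical axis (not along the pixel's ray), 0 where there is no reading), "K" (3x3 intrinsics, pixels), "view" (4x4, takes a point from world to camera coordinates). Camera axes: x right, y up, looking along -z (the intrinsics and any distortion apply to the point x, -y, -z); pixel columns grow to the right and rows downward; lengths in mm; the calibration is good to about 2 mm. A picture is of the moment at which its call begins.
- bot.finish_job(): hands the job in, once; it reports no verdict.
The state is a dict: "time": time; "qpos": joint angles; "joint_vel": joint speeds; "joint_efforts": joint torques, N m; "eef_pos": TCP position; "eef_rot": TCP orientation; "ft_force": force on the tool from outside, world axes, zero at the start; "moment": the same for the moment, N m; "grip_width": opening from 0.0 (shut) to 1.0 (fully open).
Only numpy, scipy, OpenCV 4.12 (cv2) and the standard library are available. Lean on these libraries where they do the work, as an engineer would, in place of code of your own. Each camera call takes 0.05 s, during which the arm holds its last target. There are 200 camera calls.

## Task

Pick out the three blue-capped vials on the bench and stand each one upright in the round metal well made for its size: the small vial in the small well, the medium in the medium, the large in the large, each resting on the floor of its well. They are glass, so set them down rather than drop them, and leave the red-capped and yellow-capped vials standing where they are.

Things in the scene. Friction and masses are not known exactly. Their poses are not given: they have to be found in the camera images.
- blue_small: small upright amber glass vial with a blue screw cap and a blank white label: a plain cylinder 20 mm across (cap as wide as the body) and 55 mm tall, cap the top 16 mm, loose, 35 g give or take a quarter; origin at the centre of its underside, z up
- red_small: small upright amber glass vial with a red screw cap and a blank white label: a plain cylinder 20 mm across (cap as wide as the body) and 55 mm tall, cap the top 16 mm, loose, 35 g give or take a quarter; origin at the centre of its underside, z up
- blue_medium: medium upright amber glass vial with a blue screw cap and a blank white label: a plain cylinder 38 mm across (cap as wide as the body) and 65 mm tall, cap the top 16 mm, loose, 90 g give or take a quarter; origin at the centre of its underside, z up
- yellow_medium: medium upright amber glass vial with a yellow screw cap and a blank white label: a plain cylinder 38 mm across (cap as wide as the body) and 65 mm tall, cap the top 16 mm, loose, 90 g give or take a quarter; origin at the centre of its underside, z up
- blue_large: large upright amber glass vial with a blue screw cap and a blank white label: a plain cylinder 56 mm across (cap as wide as the body) and 72 mm tall, cap the top 16 mm, loose, 190 g give or take a quarter; origin at the centre of its underside, z up
- red_large: large upright amber glass vial with a red screw cap and a blank white label: a plain cylinder 56 mm across (cap as wide as the body) and 72 mm tall, cap the top 16 mm, loose, 190 g give or take a quarter; origin at the centre of its underside, z up
- well_small: small round aluminium well, fixed to the bench: 52 mm outer diameter, 20 mm high, with one open round recess 36 mm across and 12 mm deep (grey floor 8 mm above the bench), made for the 20 mm vial; origin at the centre of its underside, z up
- well_medium: medium round aluminium well, fixed to the bench: 70 mm outer diameter, 20 mm high, with one open round recess 54 mm across and 12 mm deep (grey floor 8 mm above the bench), made for the 38 mm vial; origin at the centre of its underside, z up
- well_large: large round aluminium well, fixed to the bench: 88 mm outer diameter, 20 mm high, with one open round recess 72 mm across and 12 mm deep (grey floor 8 mm above the bench), made for the 56 mm vial; origin at the centre of its underside, z up
Things that resemble listed ones, but are neither listed nor needed, are in the scene too. Leave any pink or turquoise look-alike of the well_small alone.

How it is judged:
By the outcome, as a careful person would: the job done as asked, in the order asked, and still so for the second after the job is handed in, with the robot touching nothing.
It also fails if it takes over 83 s, if anything falls off the work surface, if the arm or the gripper's body presses on something with over 40 N, if the wrist force passes 120 N, or if a joint passes its speed limit or range.

## Working session

There is one attempt and no reset: what is moved stays moved. The work goes in short steps, Python scripts to look and compute and a tool call to move; the robot and the scene stay as the last step left them, time stands still between calls to the robot, and variables do not carry over. Pictures are saved under pics/ and viewed, about 12 in all and at most 16, crops included, and the job is handed in when it is done.

Besides the shell and the picture viewer there is one more tool, called after "Call:" in YAML: its name, and indented under it one key for each argument. drive_tool: Moves the arm, as the interface text tells. Its arguments: {"type":"object","properties":{"steps":{"type":"string"},"force":{"type":"number"}},"required":["steps"]}

```bash
mkdir -p pics; python3 - <<'E'
from bench import bot
import cv2,numpy as np
s=bot.state();print({k:np.round(v,3) for k,v in s.items()})
for n in("scene","top"):
    d=bot.snapshot(n);np.savez(f"{n}0.npz",**d);cv2.imwrite(f"pics/{n}0.png",d["image"][...,::-1])
    print(n,d["K"],np.round(d["view"],3))
E
```

```text
{'time': np.float64(0.0), 'qpos': array([ 1.303,  0.322, -0.07 ,  1.452,  0.023,  1.371, -0.057]), 'joint_vel': array([-0.   , -0.   ,  0.001,  0.001,  0.001, -0.001,  0.001]), 'joint_efforts': array([-0.0000e+00, -4.9130e+01, -4.0400e-01, -3.1253e+01, -6.4000e-02,
        4.4000e-02,  0.0000e+00]), 'eef_pos': array([ 180.548, -623.855,  229.454]), 'eef_rot': array([ 2.071,  0.296, -2.072]), 'ft_force': array([0.362, 0.088, 0.466]), 'moment': array([ 0.028,  0.027, -0.023]), 'grip_width': np.float64(0.999)}
scene [[445.19485762   0.         318.00945237]
 [  0.         445.19485762 195.48111005]
 [  0.           0.           1.        ]] [[ 6.380000e-01  7.700000e-01  2.300000e-02 -3.244800e+02]
 [-4.240000e-01  3.270000e-01  8.450000e-01  1.995530e+02]
 [ 6.430000e-01 -5.490000e-01  5.350000e-01 -1.380781e+03]
 [ 0.000000e+00  0.000000e+00  0.000000e+00  1.000000e+00]]
top [[433.09977412   0.         315.99529425]
 [  0.         433.09977412 191.258232  ]
 [  0.           0.           1.        ]] [[-1.60000e-02 -9.99000e-01 -2.90000e-02  2.96240e+01]
 [ 9.87000e-01 -2.10000e-02  1.60000e-01 -5.20439e+02]
 [-1.61000e-01 -2.60000e-02  9.87000e-01 -1.06168e+03]
 [ 0.00000e+00  0.00000e+00  0.00000e+00  1.00000e+00]]
```

View pics/top0.png

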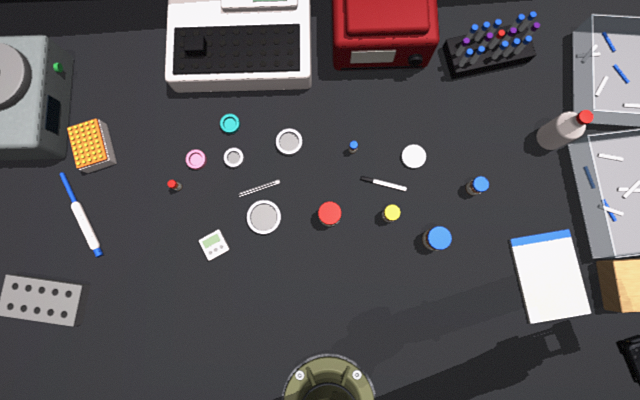

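View pics/scene0.png

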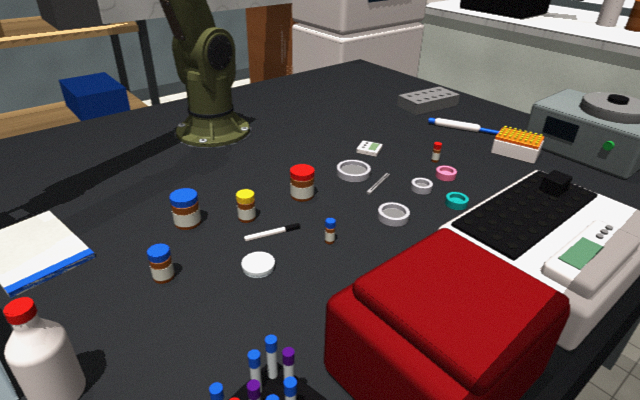

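Top view: blue small is at (353,147), medium (480,185) and large (438,238). The grey wells are small (233,157), medium (289,141) and large (264,217). There are pink and turquoise decoy rings, and a white lid at (414,156). The scene view agrees.

```bash
cat > h.py <<'E'
import cv2,numpy as np
def ray_plane(d,uv,z):
    K,V=d["K"],d["view"];uv=np.atleast_2d(np.asarray(uv,float))
    r=np.c_[(uv-K[:2,2])/[K[0,0],K[1,1]],np.ones(len(uv))]*[1,-1,-1]
    R,t=V[:3,:3],V[:3,3];c=-R.T@t;r=r@R
    return c+r*((z-c[2])/r[:,2])[:,None]
def cloud(d):
    K,V=d["K"],d["view"];h,w=d["depth"].shape;v,u=np.mgrid[:h,:w]
    D=d["depth"];p=np.dstack([(u-K[0,2])/K[0,0]*D,-(v-K[1,2])/K[1,1]*D,-D])
    return (p-V[:3,3])@V[:3,:3]
def hsv(d): return cv2.cvtColor(d["image"],cv2.COLOR_RGB2HSV)
def blob(m,uv,r):
    w=np.zeros(m.shape,np.uint8);cv2.circle(w,uv,r,1,-1)
    c,_=cv2.findContours((m&(w>0)).astype(np.uint8),cv2.RETR_EXTERNAL,cv2.CHAIN_APPROX_NONE)
    return max(c,key=cv2.contourArea)[:,0].astype(float)
E
python3 - <<'E'
from h import *
d=dict(np.load("top0.npz"));P=cloud(d);H=hsv(d)
blue=(H[...,0]>100)&(H[...,0]<125)&(H[...,1]>120)&(H[...,2]>60)
red=((H[...,0]<8)|(H[...,0]>172))&(H[...,1]>120)&(H[...,2]>60)
yel=(H[...,0]>22)&(H[...,0]<35)&(H[...,1]>120)&(H[...,2]>60)
grey=(H[...,1]<40)&(H[...,2]>70)
def rep(n,m,uv,r,z,dia):
    c=blob(m,uv,r);w=ray_plane(d,c,z)[:,:2]
    (cx,cy),rr=cv2.minEnclosingCircle(w.astype(np.float32)); e=cv2.fitEllipse(w.astype(np.float32)) if len(w)>5 else None
    k=np.zeros(m.shape,bool);k[uv[1]-r:uv[1]+r,uv[0]-r:uv[0]+r]=1
    q=P[k&m&(abs(P[...,2]-z)<5)]
    print(n,"circ",np.round([cx,cy,2*rr]),"want",dia,"ell",np.round(e[0]),np.round(e[1]),"mean3d",np.round(q.mean(0),1),len(q), "zmax",np.percentile(P[k&m][:,2],95).round(1),"R",np.hypot(cx,cy).round())
rep("bs",blue,(353,147),14,55,20);rep("bm",blue,(480,185),20,65,38);rep("bl",blue,(438,238),25,72,56)
rep("rs",red,(173,185),14,55,20);rep("rl",red,(329,214),25,72,56);rep("ym",yel,(392,213),20,65,38)
rep("ws",grey,(233,157),15,20,52);rep("wm",grey,(289,141),22,20,70);rep("wl",grey,(264,217),26,20,88)
E
```

```text
bs circ [639. -77.  23.] want 20 ell [639. -78.] [20. 21.] mean3d [638.1 -77.   53.9] 47 zmax 56.8 R 644.0
bm circ [ 528. -388.   41.] want 38 ell [ 528. -388.] [38. 39.] mean3d [ 527.3 -387.4   64.4] 179 zmax 67.8 R 655.0
bl circ [ 397. -277.   59.] want 56 ell [ 397. -277.] [56. 56.] mean3d [ 396.2 -276.5   71.1] 411 zmax 74.5 R 484.0
rs circ [547. 387.  27.] want 20 ell [546. 388.] [21. 25.] mean3d [546.9 391.3  53.8] 45 zmax 56.3 R 670.0
rl circ [463. -12.  59.] want 56 ell [462. -13.] [56. 57.] mean3d [461.9 -11.7  71.1] 382 zmax 74.4 R 463.0
ym circ [ 462. -166.   41.] want 38 ell [ 461. -167.] [37. 39.] mean3d [ 458.2 -162.9   63.6] 47 zmax 66.4 R 491.0
ws circ [621. 239.  83.] want 52 ell [621. 239.] [77. 80.] mean3d [621.1 240.4  18.5] 148 zmax 20.0 R 666.0
wm circ [662.  90. 121.] want 70 ell [662.  90.] [114. 118.] mean3d [661.2  93.   18.8] 204 zmax 19.2 R 668.0
wl circ [460. 156. 136.] want 88 ell [460. 156.] [131. 134.] mean3d [460.3 159.7  18.7] 288 zmax 19.2 R 486.0
```

```bash
python3 - <<'E'
from h import *
for n,L in(("top",[("ws",(233,157),16,52),("wm",(289,141),21,70),("wl",(264,217),25,88)]),("scene",[("ws",(422,185),14,52),("wm",(394,214),22,70),("wl",(353,171),22,88)])):
    d=dict(np.load(n+"0.npz"));H=hsv(d);P=cloud(d)
    for name,uv,r,D in L:
        for T in (110,140):
            m=(H[...,1]<45)&(H[...,2]>T)
            c=blob(m,uv,r);w=ray_plane(d,c,20)[:,:2].astype(np.float32)
            (x,y),rr=cv2.minEnclosingCircle(w);e=cv2.fitEllipse(w)
            print(n,name,T,np.round([x,y,2*rr],1),D,np.round(e[0],1),np.round(e[1],1))
d=dict(np.load("scene0.npz"));H=hsv(d)
blue=(H[...,0]>100)&(H[...,0]<125)&(H[...,1]>120)&(H[...,2]>60);P=cloud(d)
for name,uv,r,z in(("bs",(330,222),12,55),("bm",(159,254),20,65),("bl",(184,198),22,72)):
    c=blob(blue,uv,r);w=ray_plane(d,c,z)[:,:2].astype(np.float32)
    # top disc: pixels of cap with depth height near top
    k=np.zeros(blue.shape,bool);k[uv[1]-r:uv[1]+r,uv[0]-r:uv[0]+r]=1
    q=P[k&blue&(abs(P[...,2]-z)<2.5)];print(name,q.mean(0).round(1),len(q),cv2.minEnclosingCircle(q[:,:2].astype(np.float32)))
I=[cv2.resize(dict(np.load("top0.npz"))["image"][100:260,150:310],None,fx=3.7,fy=3.7)]
cv2.imwrite("pics/wells.png",I[0][...,::-1])
E
```

```text
top ws 110 [622.2 239.2  54.4] 52 [622.1 239.1] [51.9 52.4]
top ws 140 [621.8 238.9  53.5] 52 [621.8 238.9] [50.3 51.1]
top wm 110 [662.1  91.2  72.7] 70 [662.3  91.1] [69.8 70.5]
top wm 140 [662.4  90.8  71.6] 70 [662.4  91.2] [68.3 69.4]
top wl 110 [461.6 157.9  90.5] 88 [461.7 158. ] [87.5 88.2]
top wl 140 [461.9 157.9  89.2] 88 [461.6 158. ] [86.6 87. ]
scene ws 110 [626.2 229.4  80.5] 52 [626.6 232.5] [49.4 79.3]
scene ws 140 [622.  240.6  54.1] 52 [621.2 240.1] [49.  50.8]
scene wm 110 [666.6  83.4  94.9] 70 [666.5  85.6] [67.1 93.4]
scene wm 140 [661.8  92.4  72.1] 70 [661.   92.2] [68.5 68.6]
scene wl 110 [468.4 149.2 118.9] 88 [468.  151.2] [ 85.3 116.8]
scene wl 140 [460.7 158.5  91. ] 88 [460.3 158.7] [85.6 86.3]
bs [640.7 -78.3  55.3] 52 ((640.1720581054688, -77.68836212158203), 9.907941818237305)
bm [ 530.5 -389.    65.2] 241 ((529.0244140625, -388.4640197753906), 19.95287322998047)
bl [ 399.7 -277.9   72.5] 311 ((397.7186279296875, -277.206298828125), 29.766162872314453)
```

View pics/wells.png

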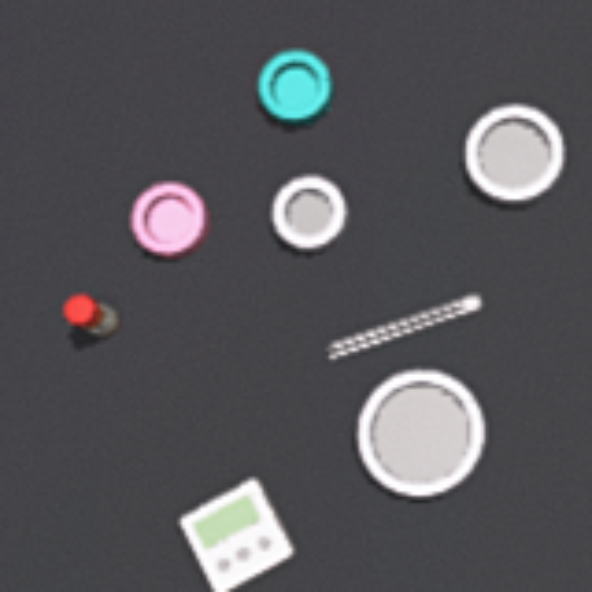

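The positions from the two views agree within about 2 mm, and the rim and cap diameters match the given sizes. Next I'll check the tool axes and the machines near the wells.

```bash
python3 - <<'E'
from h import *
from scipy.spatial.transform import Rotation as R
from bench import bot
s=bot.state();print(R.from_rotvec(s["eef_rot"]).as_matrix().round(3),s["eef_pos"])
P=cloud(dict(np.load("top0.npz")))
k=(P[...,0]>300)&(P[...,0]<950)&(abs(P[...,1])<600)&(P[...,2]>90)
for n,lo,hi in(("white",150,400),("redbox",-130,150),("rack",-400,-130)):
    q=P[k&(P[...,1]>lo)&(P[...,1]<hi)];print(n,np.percentile(q,[2,98],axis=0).round())
E
```

```text
[[-0.001  0.278 -0.961]
 [ 0.002 -0.961 -0.278]
 [-1.    -0.002  0.   ]] [ 180.55612485 -623.9164973   229.56477203]
white [[824. 154.  91.]
 [947. 383. 132.]]
redbox [[ 343. -125.   91.]
 [ 947.  144. 1132.]]
rack [[ 851. -386.   94.]
 [ 947. -133.  180.]]
```

Call:
drive_tool:
  steps: "0 0 0 20 24 0 87;0 0 0 45 54 0 87;0 0 0 72 86 0 87;0 0 0 99 118 0 87;0 0 0 126 150 -5 87;0 0 0 153 182 -10 87;0 0 0 180 214 -15 87;0 0 0 207 246 -20 87;0 0 0 234 278 -25 87;0 0 0 261 310 -30 87;0 0 0 288 342 -35 87;0 0 0 315 374 -40 87;0 0 0 342 406 -50 87;0 0 0 369 438 -60 87;0 0 0 396 470 -70 87;0 0 0 420 500 -80 60;0 0 0 440 524 -90 60;0 0 0 452 539 -90 60;0 0 0 458 546 -90 60;0 0 0 458 546 -90 60"
  force: 12

```text
time: 1.77
eef_pos: [639.4, -75.7, 140.0]
eef_rot: [2.069, 0.299, -2.069]
ft_force: [-0.1, 0.1, 0.5]
grip_width: 0.727
```

Call:
drive_tool:
  steps: "0 0 0 0 0 -15 60;0 0 0 0 0 -30 60;0 0 0 0 0 -45 60;0 0 0 0 0 -60 60;0 0 0 0 0 -60 60;0 0 0 0 0 -60 60"

```text
time: 2.27
eef_pos: [637.5, -81.0, 80.3]
eef_rot: [2.069, 0.29, -2.074]
ft_force: [0.8, -0.0, 0.8]
grip_width: 0.689
```

```bash
python3 - <<'E'
from h import *
from bench import bot
d=bot.snapshot("scene");print(bot.state()["eef_pos"].round(1))
cv2.imwrite("pics/s1.png",cv2.resize(d["image"][100:280,220:440],None,fx=3,fy=3)[...,::-1])
E
```

```text
[638.5 -80.4  81.4]
```

View pics/s1.png

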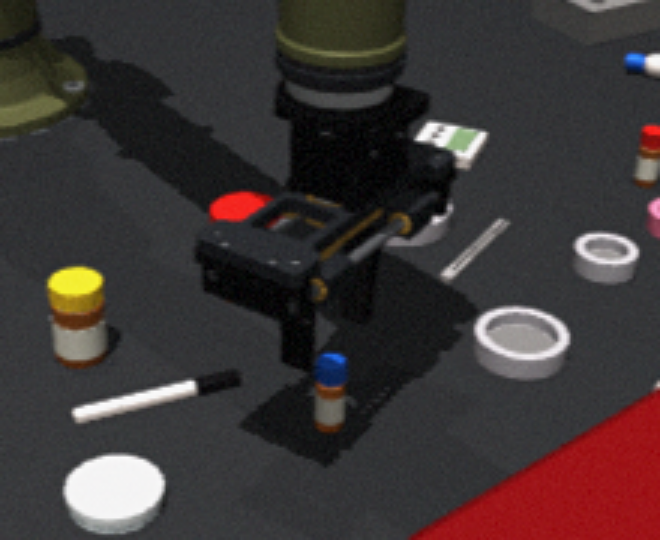

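The gripper is centred over the blue small vial, with the finger midpoint at about (330,340) and the cap directly below at (330,360). Descending and gripping.

Call:
drive_tool:
  steps: "0 0 0 0 1 -12 60;0 0 0 0 1 -26 60;0 0 0 0 1 -40 60;0 0 0 0 1 -50 60;0 0 0 0 1 -54 60;0 0 0 0 1 -54 60;0 0 0 0 1 -54 45;0 0 0 0 1 -54 35;0 0 0 0 1 -54 28;0 0 0 0 1 -54 22;0 0 0 0 1 -54 16;0 0 0 0 1 -54 12;0 0 0 0 1 -54 12;0 0 0 0 1 -54 12;0 0 0 0 1 -54 12"

```text
time: 3.57
eef_pos: [638.8, -77.4, 26.7]
eef_rot: [2.07, 0.293, -2.07]
ft_force: [-0.9, -0.2, -0.1]
grip_width: 0.227
```

Call:
drive_tool:
  steps: "0 0 0 0 0 4 12;0 0 0 0 0 12 12;0 0 0 0 0 25 12;0 0 0 0 0 42 12;0 0 0 0 0 60 12;0 0 0 0 0 78 12;0 0 0 0 8 90 12;0 0 0 -1 22 98 12;0 0 0 -2 40 100 12;0 0 0 -3 62 100 12;0 0 0 -5 88 100 12;0 0 0 -6 116 100 12;0 0 0 -8 144 100 12;0 0 0 -9 172 100 12;0 0 0 -11 200 100 12;0 0 0 -12 228 100 12;0 0 0 -14 256 100 12;0 0 0 -15 280 100 12;0 0 0 -16 298 100 12;0 0 0 -17 310 100 12"

```text
time: 5.23
eef_pos: [619.7, 237.6, 126.8]
eef_rot: [2.068, 0.301, -2.069]
ft_force: [0.3, 0.0, 0.3]
grip_width: 0.222
```

Call:
drive_tool:
  steps: "0 0 0 0 4 0 12;0 0 0 0 6 0 12;0 0 0 0 6 -10 12;0 0 0 0 6 -25 12;0 0 0 0 6 -40 12;0 0 0 0 6 -52 12;0 0 0 0 6 -58 12;0 0 0 0 6 -60 12;0 0 0 0 6 -60 12;0 0 0 0 6 -60 12"

```text
time: 6.07
eef_pos: [622.1, 238.7, 67.0]
eef_rot: [2.071, 0.294, -2.07]
ft_force: [0.3, -0.4, -0.7]
grip_width: 0.224
```

```bash
python3 - <<'E'
from h import *
from bench import bot
s=bot.state();print(s["eef_pos"].round(1),s["grip_width"]*87)
d=bot.snapshot("scene")
cv2.imwrite("pics/s2.png",cv2.resize(d["image"][110:230,340:500],None,fx=4,fy=4)[...,::-1])
H=hsv(d);P=cloud(d);m=(H[...,0]>100)&(H[...,0]<125)&(H[...,1]>120)&(H[...,2]>60)
q=P[m&(abs(P[...,0]-622)<40)&(abs(P[...,1]-239)<40)];print(len(q),q.mean(0).round(1),q.max(0).round(1))
E
```

```text
[622.1 238.7  67. ] 19.476856377054528
1 [629.8 241.6  84. ] [629.8 241.6  84. ]
```

View pics/s2.png

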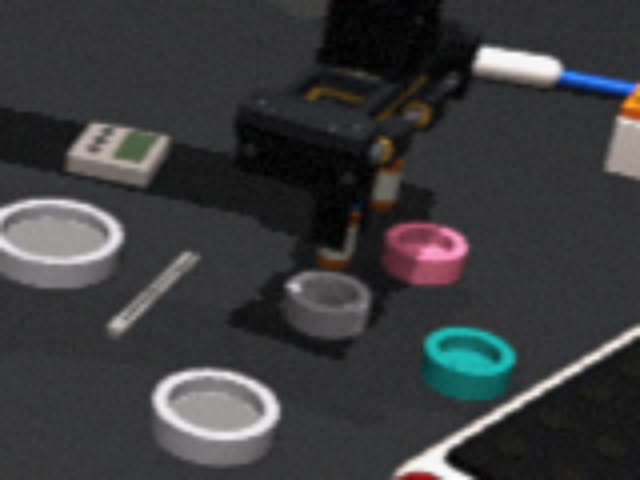

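The small vial hangs above the small well (rim centre about (328,290)) and is upright. Lowering it onto the floor.

Call:
drive_tool:
  steps: "0 0 0 0 0 -8 12;0 0 0 0 0 -16 12;0 0 0 0 0 -23 12;0 0 0 0 0 -27 12;0 0 0 0 0 -30 12;0 0 0 0 0 -31 12;0 0 0 0 0 -32 12;0 0 0 0 0 -32 12;0 0 0 0 0 -32 12"

```text
time: 6.87
eef_pos: [622.1, 238.8, 34.8]
eef_rot: [2.071, 0.294, -2.07]
ft_force: [0.2, -0.6, -0.2]
grip_width: 0.224
```

Call:
drive_tool:
  steps: "0 0 0 0 0 -0.5 12;0 0 0 0 0 -1 12;0 0 0 0 0 -1 12;0 0 0 0 0 -1 12"

```text
time: 7.2
eef_pos: [622.2, 238.8, 34.7]
eef_rot: [2.072, 0.294, -2.069]
ft_force: [-2.1, -0.9, 4.0]
grip_width: 0.223
```

Contact (4 N up). Opening slowly, then rising.

Call:
drive_tool:
  steps: "0 0 0 0 0 0 22;0 0 0 0 0 0 24;0 0 0 0 0 0 27;0 0 0 0 0 0 31;0 0 0 0 0 0 36;0 0 0 0 0 0 42;0 0 0 0 0 0 50;0 0 0 0 0 0 50;0 0 0 0 0 0 50;0 0 0 0 0 5 50;0 0 0 0 0 15 50;0 0 0 0 0 35 50;0 0 0 0 0 60 50;0 0 0 0 0 90 50;0 0 0 0 0 115 50;0 0 0 0 0 125 50"

```text
time: 8.53
eef_pos: [623.7, 240.0, 164.3]
eef_rot: [2.079, 0.295, -2.063]
ft_force: [0.9, 0.4, 1.3]
grip_width: 0.574
```

Call:
drive_tool:
  steps: "0 0 0 -2 -15 0 75;0 0 0 -6 -42 0 75;0 0 0 -12 -80 0 75;0 0 0 -18 -118 0 75;0 0 0 -24 -156 0 75;0 0 0 -29 -194 0 75;0 0 0 -35 -232 0 75;0 0 0 -40 -270 0 75;0 0 0 -46 -308 0 75;0 0 0 -52 -346 0 75;0 0 0 -57 -384 0 75;0 0 0 -63 -422 0 75;0 0 0 -69 -460 0 75;0 0 0 -74 -498 0 75;0 0 0 -80 -534 0 75;0 0 0 -85 -566 0 75;0 0 0 -88 -592 -10 75;0 0 0 -91 -612 -25 75;0 0 0 -93 -623 -40 75;0 0 0 -93 -627 -50 75"

```text
time: 10.2
eef_pos: [526.7, -390.4, 106.4]
eef_rot: [2.07, 0.291, -2.075]
ft_force: [-0.4, 0.2, -0.5]
grip_width: 0.861
```

```bash
python3 - <<'E'
from h import *
from bench import bot
for n in("scene","top"):
    d=bot.snapshot(n)
    s=bot.state();print(s["eef_pos"].round(1))
    if n=="scene": a=cv2.resize(d["image"][140:300,70:280],None,fx=3,fy=3)
    else: b=cv2.resize(d["image"][90:230,170:330],None,fx=3,fy=3)
    H=hsv(d);P=cloud(d);m=(H[...,0]>100)&(H[...,0]<125)&(H[...,1]>120)&(H[...,2]>60)
    q=P[m&(abs(P[...,0]-622)<40)&(abs(P[...,1]-239)<40)];t=q[q[:,2]>q[:,2].max()-7]
    print(len(q),t.mean(0).round(1),q.max(0).round(1),cv2.minEnclosingCircle(t[:,:2].astype(np.float32)))
c=np.zeros((480,0,3),np.uint8)
a=cv2.resize(a,(400,305));b=cv2.resize(b,(350,306))[:305]
cv2.imwrite("pics/s3.png",np.hstack([a,b])[...,::-1])
E
```

```text
[ 526.3 -388.6  104.3]
68 [623.4 236.7  62.9] [632.8 248.6  65.7] ((621.4776000976562, 238.6345977783203), 10.659371376037598)
[ 527.3 -387.   105.7]
46 [621.  237.2  62.5] [629.8 243.1  66.6] ((621.156005859375, 238.3086395263672), 8.9954252243042)
```

View pics/s3.png

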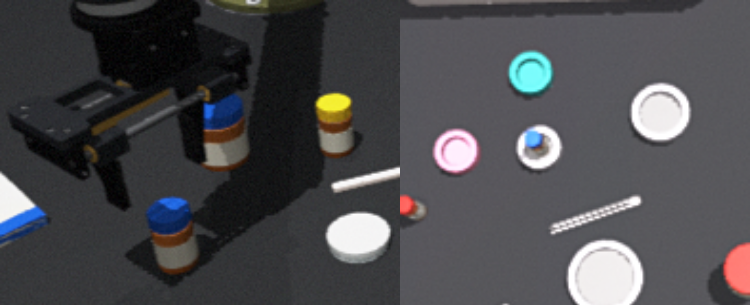

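The top view shows the small vial standing centred in its well: its top is at z≈63, as expected for resting on the floor. The scene view shows the medium vial, with its cap at (168,205), between the open fingers at (122,207) and (195,163).

Call:
drive_tool:
  steps: "0 0 0 0 0 -10 75;0 0 0 0 0 -24 75;0 0 0 0 0 -40 75;0 0 0 0 0 -55 75;0 0 0 0 0 -67 75;0 0 0 0 0 -74 75;0 0 0 0 0 -76 75;0 0 0 0 0 -76 75;0 0 0 0 0 -76 62;0 0 0 0 0 -76 52;0 0 0 0 0 -76 46;0 0 0 0 0 -76 42;0 0 0 0 0 -76 38;0 0 0 0 0 -76 34;0 0 0 0 0 -76 30;0 0 0 0 0 -76 30;0 0 0 0 0 -76 30;0 0 0 0 0 -76 30"
  force: 15

```text
time: 11.8
eef_pos: [528.8, -388.5, 32.7]
eef_rot: [2.07, 0.293, -2.07]
ft_force: [-0.3, 0.2, 1.3]
grip_width: 0.429
```

Call:
drive_tool:
  steps: "0 0 0 0 0 4 30;0 0 0 0 0 12 30;0 0 0 0 0 25 30;0 0 0 0 0 42 30;0 0 0 0 0 60 30;0 0 0 1 3 76 30;0 0 0 3 10 88 30;0 0 0 6 22 96 30;0 0 0 11 40 100 30;0 0 0 17 62 100 30;0 0 0 25 88 100 30;0 0 0 32 116 100 30;0 0 0 40 144 100 30;0 0 0 48 172 100 30;0 0 0 56 200 100 30;0 0 0 63 228 100 30;0 0 0 71 256 100 30;0 0 0 79 284 100 30;0 0 0 87 312 100 30;0 0 0 95 340 100 30"

```text
time: 13.47
eef_pos: [623.4, -45.4, 132.8]
eef_rot: [2.069, 0.295, -2.07]
ft_force: [-0.3, -0.3, 0.1]
grip_width: 0.434
```

Call:
drive_tool:
  steps: "0 0 0 8 28 0 30;0 0 0 15 55 0 30;0 0 0 22 80 0 30;0 0 0 28 102 0 30;0 0 0 33 120 0 30;0 0 0 36 132 0 30;0 0 0 38 138 0 30;0 0 0 38 139 -4 30;0 0 0 38 139 -14 30;0 0 0 38 139 -28 30;0 0 0 38 139 -42 30;0 0 0 38 139 -54 30;0 0 0 38 139 -61 30;0 0 0 38 139 -64 30;0 0 0 38 139 -64 30;0 0 0 38 139 -64 30"

```text
time: 14.8
eef_pos: [662.0, 90.6, 68.7]
eef_rot: [2.071, 0.294, -2.07]
ft_force: [1.0, 0.6, -0.7]
grip_width: 0.434
```

```bash
python3 - <<'E'
from h import *
from bench import bot
d=bot.snapshot("scene")
s=bot.state();print(s["eef_pos"].round(1),s["grip_width"]*87)
cv2.imwrite("pics/s4.png",cv2.resize(d["image"][120:260,310:480],None,fx=4,fy=4)[...,::-1])
E
```

```text
[662.3  90.8  69.2] 37.606647311634745
```

View pics/s4.png

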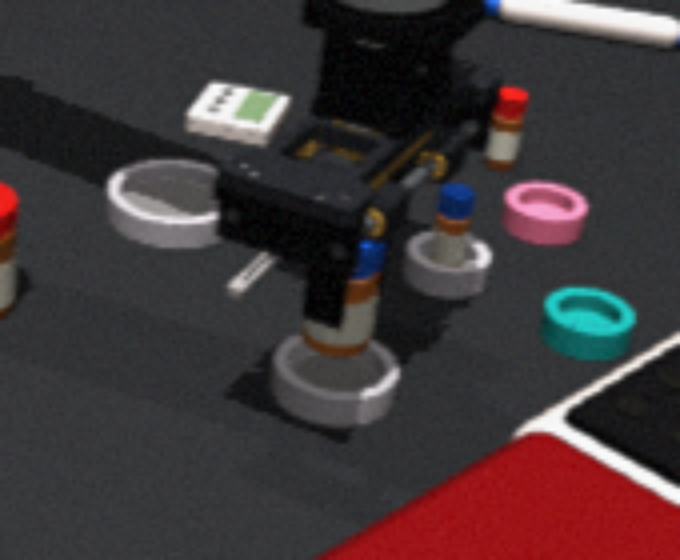

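The medium vial hangs upright, with its base at (338,345), centred over the medium well's rim at (336,362). The small vial is still standing in its well.

Call:
drive_tool:
  steps: "0 0 0 0 0 -8 30;0 0 0 0 0 -16 30;0 0 0 0 0 -22 30;0 0 0 0 0 -25 30;0 0 0 0 0 -26.5 30;0 0 0 0 0 -27.5 30;0 0 0 0 0 -28 30;0 0 0 0 0 -28.5 30;0 0 0 0 0 -28.5 30;0 0 0 0 0 -28.5 30"

```text
time: 15.68
eef_pos: [661.9, 90.7, 40.8]
eef_rot: [2.071, 0.294, -2.07]
ft_force: [-1.6, -1.0, 4.5]
grip_width: 0.433
```

Contact. Releasing.

Call:
drive_tool:
  steps: "0 0 0 0 0 0 39;0 0 0 0 0 0 41;0 0 0 0 0 0 44;0 0 0 0 0 0 48;0 0 0 0 0 0 53;0 0 0 0 0 0 60;0 0 0 0 0 0 66;0 0 0 0 0 0 66;0 0 0 0 0 0 66;0 0 0 0 0 5 66;0 0 0 0 0 15 66;0 0 0 0 0 35 66;0 0 0 0 0 60 66;0 0 0 0 0 85 66;0 0 0 0 0 105 66;0 0 0 0 0 110 66"

```text
time: 17.02
eef_pos: [664.2, 91.4, 155.7]
eef_rot: [2.079, 0.293, -2.062]
ft_force: [1.0, 1.0, 0.7]
grip_width: 0.757
```

Call:
drive_tool:
  steps: "0 0 0 -6 -8 5 87;0 0 0 -18 -25 5 87;0 0 0 -35 -49 5 87;0 0 0 -54 -75 5 87;0 0 0 -74 -103 5 87;0 0 0 -94 -131 5 87;0 0 0 -114 -159 5 87;0 0 0 -134 -187 5 87;0 0 0 -154 -215 5 87;0 0 0 -174 -243 5 87;0 0 0 -194 -270 5 87;0 0 0 -212 -296 5 87;0 0 0 -228 -318 0 87;0 0 0 -242 -338 -10 87;0 0 0 -253 -353 -20 87;0 0 0 -260 -363 -30 87;0 0 0 -264 -368 -35 87;0 0 0 -264 -368 -35 87;0 0 0 -264 -368 -35 87;0 0 0 -264 -368 -35 87"

```text
time: 18.68
eef_pos: [398.9, -276.3, 115.4]
eef_rot: [2.07, 0.296, -2.068]
ft_force: [-0.2, 0.4, 0.3]
grip_width: 0.999
```

```bash
python3 - <<'E'
from h import *
from bench import bot
for n in("scene","top"):
    d=bot.snapshot(n)
    s=bot.state();print(s["eef_pos"].round(1),s["grip_width"]*87)
    if n=="scene": a=cv2.resize(d["image"][110:260,110:320],(420,300))
    else: b=cv2.resize(d["image"][90:240,170:340],(340,300))
    H=hsv(d);P=cloud(d);m=(H[...,0]>100)&(H[...,0]<125)&(H[...,1]>120)&(H[...,2]>60)
    for x,y in((662,91),(622,239)):
        q=P[m&(abs(P[...,0]-x)<40)&(abs(P[...,1]-y)<40)]
        if len(q)>5:
            t=q[q[:,2]>np.percentile(q[:,2],97)-7]
            print(len(q),t.mean(0).round(1),cv2.minEnclosingCircle(t[:,:2].astype(np.float32)))
cv2.imwrite("pics/s5.png",np.hstack([a,b])[...,::-1])
E
```

```text
[ 399.  -276.4  115.6] 86.82844942264589
217 [663.5  87.5  73.3] ((662.2994384765625, 89.33545684814453), 20.782093048095703)
68 [623.5 236.4  62.7] ((621.9359741210938, 236.99180603027344), 10.444963455200195)
[ 399.  -276.5  115.7] 86.44476902964941
173 [659.8  89.8  71.8] ((660.0022583007812, 90.8398666381836), 18.7576904296875)
50 [621.  237.3  61.6] ((621.4420776367188, 237.96397399902344), 9.76797866821289)
```

View pics/s5.png

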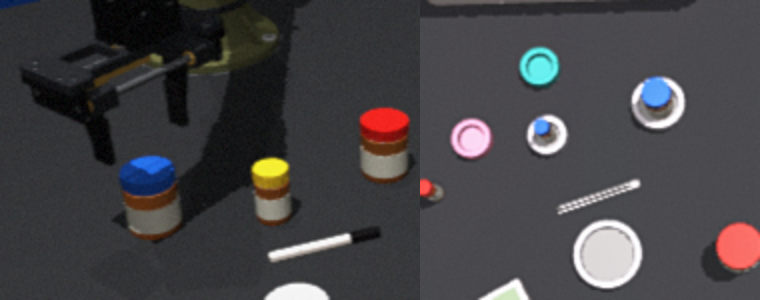

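The top view shows the medium vial standing centred in its well, with its top at z≈73 as expected. The large vial, with its cap at (148,172), lies below and between the fingers at (103,160) and (178,122).

Call:
drive_tool:
  steps: "0 0 0 0 0 -8 87;0 0 0 0 0 -18 87;0 0 0 0 0 -28 87;0 0 0 0 0 -37 87;0 0 0 0 0 -44 87;0 0 0 0 0 -47 87;0 0 0 0 0 -47 87"

```text
time: 19.37
eef_pos: [397.0, -276.9, 66.8]
eef_rot: [2.069, 0.295, -2.073]
ft_force: [-0.6, -0.0, 0.5]
grip_width: 0.995
```

No contact. Continuing down and gripping.

Call:
drive_tool:
  steps: "0 0 0 0 0 -8 87;0 0 0 0 0 -18 87;0 0 0 0 0 -26 87;0 0 0 0 0 -30 87;0 0 0 0 0 -32 87;0 0 0 0 0 -32 87;0 0 0 0 0 -32 80;0 0 0 0 0 -32 73;0 0 0 0 0 -32 67;0 0 0 0 0 -32 62;0 0 0 0 0 -32 58;0 0 0 0 0 -32 54;0 0 0 0 0 -32 50;0 0 0 0 0 -32 48;0 0 0 0 0 -32 48;0 0 0 0 0 -32 48"
  force: 20

```text
time: 20.7
eef_pos: [397.7, -277.3, 36.2]
eef_rot: [2.07, 0.294, -2.07]
ft_force: [-0.2, 0.1, 2.1]
grip_width: 0.639
```

Call:
drive_tool:
  steps: "0 0 0 0 0 4 48;0 0 0 0 0 12 48;0 0 0 0 0 25 48;0 0 0 0 0 42 48;0 0 0 2 0 60 48;0 0 0 6 2 78 48;0 0 0 12 6 93 48;0 0 0 19 14 104 48;0 0 0 27 26 111 48;0 0 0 36 42 115 48;0 0 0 45 61 115 48;0 0 0 54 82 115 48;0 0 0 62 105 115 48;0 0 0 69 129 115 48;0 0 0 74 154 115 48;0 0 0 77 179 115 48;0 0 0 79 204 115 48;0 0 0 80 229 115 48;0 0 0 80 254 115 48;0 0 0 79 279 115 48"

```text
time: 22.37
eef_pos: [476.5, 3.5, 151.2]
eef_rot: [2.07, 0.294, -2.07]
ft_force: [1.2, 1.2, -2.1]
grip_width: 0.635
```

Call:
drive_tool:
  steps: "0 0 0 -1 25 0 48;0 0 0 -3 50 0 48;0 0 0 -5 74 0 48;0 0 0 -8 97 0 48;0 0 0 -10 117 0 48;0 0 0 -12 134 0 48;0 0 0 -14 146 0 48;0 0 0 -15 153 0 48;0 0 0 -15 156 0 48;0 0 0 -15 156 -5 48;0 0 0 -15 156 -15 48;0 0 0 -15 156 -30 48;0 0 0 -15 156 -46 48;0 0 0 -15 156 -62 48;0 0 0 -15 156 -73 48;0 0 0 -15 156 -79 48;0 0 0 -15 156 -80 48;0 0 0 -15 156 -80 48;0 0 0 -15 156 -80 48"

```text
time: 23.95
eef_pos: [462.4, 157.7, 71.7]
eef_rot: [2.072, 0.293, -2.069]
ft_force: [0.2, 0.7, -2.2]
grip_width: 0.64
```

```bash
python3 - <<'E'
from h import *
from bench import bot
d=bot.snapshot("scene")
s=bot.state();print(s["eef_pos"].round(1),s["grip_width"]*87)
cv2.imwrite("pics/s6.png",cv2.resize(d["image"][80:220,280:450],None,fx=4,fy=4)[...,::-1])
E
```

```text
[462.5 157.8  71.9] 55.59227848365614
```

View pics/s6.png

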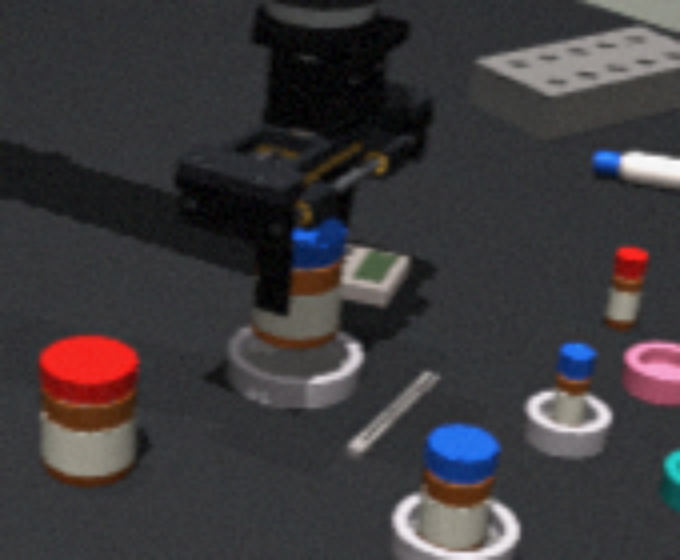

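The large vial, with its base at (296,338), is centred above the large well (rim centre about (296,358)). Contact is expected at TCP z≈44.2.

Call:
drive_tool:
  steps: "0 0 0 0 0 -8 48;0 0 0 0 0 -16 48;0 0 0 0 0 -21 48;0 0 0 0 0 -24 48;0 0 0 0 0 -26 48;0 0 0 0 0 -27 48;0 0 0 0 0 -27.5 48;0 0 0 0 0 -28 48;0 0 0 0 0 -28 48;0 0 0 0 0 -28 48"

```text
time: 24.83
eef_pos: [461.3, 157.5, 44.2]
eef_rot: [2.068, 0.292, -2.071]
ft_force: [-5.9, -2.1, 10.7]
grip_width: 0.64
```

Call:
drive_tool:
  steps: "0 0 0 0 0 0.5 48;0 0 0 0 0 0.5 57;0 0 0 0 0 0.5 59;0 0 0 0 0 0.5 62;0 0 0 0 0 0.5 66;0 0 0 0 0 0.5 72;0 0 0 0 0 0.5 80;0 0 0 0 0 0.5 86;0 0 0 0 0 0.5 86;0 0 0 0 0 0.5 86;0 0 0 0 0 5 86;0 0 0 0 0 15 86;0 0 0 0 0 35 86;0 0 0 0 0 60 86;0 0 0 0 0 85 86;0 0 0 20 -10 110 86;0 0 0 40 -40 135 86;0 0 0 60 -80 150 86;0 0 0 70 -120 150 86;0 0 0 80 -160 150 86"

```text
time: 26.5
eef_pos: [542.1, 2.6, 196.1]
eef_rot: [2.074, 0.294, -2.064]
ft_force: [0.8, -0.0, -0.4]
grip_width: 0.992
```

Call:
drive_tool:
  steps: "0 0 0 10 -40 0 86;0 0 0 15 -80 0 86;0 0 0 20 -120 0 86;0 0 0 20 -160 0 86;0 0 0 20 -190 0 86;0 0 0 20 -200 0 86;0 0 0 20 -200 0 86"

```text
time: 27.08
eef_pos: [559.5, -200.7, 193.5]
eef_rot: [2.074, 0.286, -2.073]
ft_force: [-0.7, 0.3, -0.3]
grip_width: 0.986
```

```bash
python3 - <<'E'
from h import *
from bench import bot
I=[]
for n in("scene","top"):
    d=bot.snapshot(n);I.append(d["image"][80:330] if n=="scene" else d["image"][80:270])
    H=hsv(d);P=cloud(d);m=(H[...,0]>100)&(H[...,0]<125)&(H[...,1]>120)&(H[...,2]>60)
    for x,y in((622,239),(662,91),(461.5,158)):
        q=P[m&(abs(P[...,0]-x)<45)&(abs(P[...,1]-y)<45)]
        t=q[q[:,2]>np.percentile(q[:,2],97)-7]
        c,r=cv2.minEnclosingCircle(t[:,:2].astype(np.float32));print(n,"top z",np.median(t[:,2]).round(1),np.round(c,1),2*r)
s=bot.state();print(s["time"],s["eef_pos"].round(1))
cv2.imwrite("pics/s7.png",np.vstack(I)[...,::-1])
E
```

```text
scene top z 63.4 [624.  237.4] 22.0768985748291
scene top z 73.6 [662.6  90.5] 41.09976577758789
scene top z 80.9 [462.5 155.7] 60.4700813293457
top top z 61.1 [621.2 237.5] 19.864465713500977
top top z 71.8 [660.4  90.5] 38.027915954589844
top top z 78.7 [460.2 156.7] 54.47726821899414
27.1833 [ 560.4 -194.9  193.6]
```

View pics/s7.png

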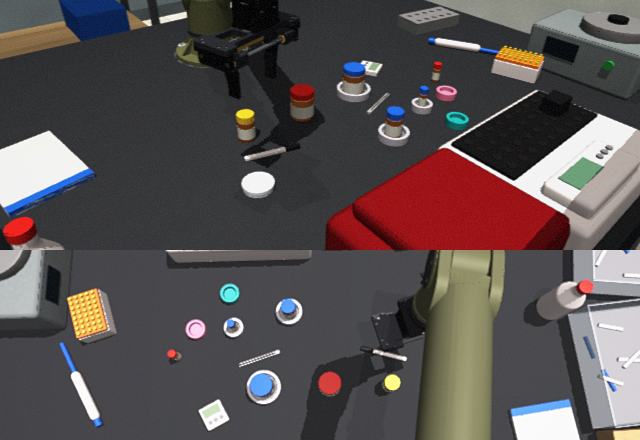

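All three blue vials stand upright and centred in their wells. The red and yellow vials haven't moved, and the arm is clear. Handing in.

```bash
python3 -c "
from bench import bot
print(bot.finish_job())"
```

```text
the job is handed in; nothing more can be done
None
```

The three blue-capped vials are standing upright in their wells: small, then medium, then large. I lowered each one until it touched the floor of its well before letting go. The job was handed in at about 27 s of the 83 s allowed.

- **Seating:** the last pictures put the cap tops at about 62, 73 and 80 mm. A vial resting on the well floor should read 63, 73 and 80 mm. All three are centred to within about 3 mm, with the two cameras disagreeing by up to 3 mm, against 8 mm of clearance.
- **Contact force:** the small and medium vials touched down at about 4 N. The large one was firmer, at 10.7 N upward, so I eased it up 0.5 mm before opening the fingers.
- **Other objects:** in the last pictures the red- and yellow-capped vials and the pink and turquoise rings look unmoved, judged by eye, and the arm is clear of everything. No check failed.

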